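Load the snack tray with the tongs and hold it up level

TASK

Take the sprung tongs out of their stand and with them (never with the fingers) move the bone-shaped biscuit from the white dish into the empty half of the carry tray without dropping it, leaving the round biscuit in the dish. Put the tongs back upright in their stand, then lift the tray by its handle and hold it still and level, at least 10 cm clear of the table, ready for the keeper to take, with the little bottle still standing and the biscuit still lying in their halves; the program finishes while holding the tray up.

Things in the scene. Friction and masses are not known exactly. Their poses are not given: they have to be found in the camera images.
- holder: Dark steel stand of the tongs, fixed to the table; its place and yaw vary. Open-topped rectangular box 36 x 56 mm outside (long along its y), wall 5 mm, inside 26 x 46 mm, rim 62 mm above the table, floor 5 mm thick, on a 64 x 80 mm foot 4 mm high. Origin: centre of its underside, z up.
- tongs: Loose sprung steel tongs, 50 g, 152 mm tall, upright on their tips in the stand, with its yaw. Origin midway between the lower ends of the tips; z up to the round pivot (145 mm up, 14 mm thick); legs parted along y, 14 mm wide (x), 3 mm thick. Open tips: gap 26 mm, 32 mm outside, 18 mm tall. Squeezing the ribs shuts the tips, 3 times as fast. The origin rides on one leg, so it swings a little.
- tongs_grip (a point): Where to grip the tongs: between two black ribs (round, r 6 mm, 20 mm long along x), one a leg, 100 mm above the tips. Width over the ribs along the tongs' y: 31 mm open, about 27 mm with the tips on a 14 mm thing. Squeezing begins at about 6 N and needs 8 N for 14 mm: 10 to 12 N at an opening of 30.5 mm holds them open, 25 N shuts them on a thing.
- tongs_leg (a joint): Pivot of the tongs, rad: 0 open, about 0.09 with the tips on a 14 mm thing, 0.17 almost shut; springs back to 0.
- dish: Shallow round white dish, 166 mm across, 28 mm high, fixed to the table; its place varies. Flat inside floor about 76 mm across, 5 mm above the table. Origin: centre of its underside.
- bone: Bone-shaped baked biscuit, 15 g, rigid, 48 mm long along its x, 12 mm high, lying flat in the dish; straight shaft 14 mm wide (along y) with 20 mm of its length free between the double knobs at each end (25 mm wide over the knobs). Origin: centre of its underside, z up. Take it across the shaft.
- round_biscuit: Round biscuit of the same dough, 24 mm across, 12 mm high, lying in the dish beside the bone; on which side of it varies freely. Origin: centre of its underside.
- tray: Loose aluminium carry tray, 0.3 kg (varies by a quarter), 130 mm (x) x 230 mm (y), floor 4 mm thick, rim 20 mm high, walls 4 mm; a bridge handle over its middle divides it into two halves (+y half empty, -y half with the little bottle). Origin: centre of its underside, z up.
- tray_handle (a point): Centre of the tray's wooden handle bar, 102 mm above the tray's underside: bar along the tray's x, 14 mm wide (along y), 16 mm tall (94 to 110 mm up), 130 mm long between posts 24 mm wide (along y) at the two ends; free below.
- tray_empty (a point): Centre of the floor of the tray's empty (+y) half, on the floor, 62 mm from the handle.
- vial: Little amber dropper bottle with a black cap, 32 mm across, 67 mm tall, 50 g, standing loose in the tray's -y half, 62 mm from the handle. Origin: centre of its underside, z up.

How it is judged:
By the outcome, as a careful person would: the job done as asked, in the order asked, and still so for the second after the job is handed in, while the arm keeps its last pose, push and grip.
It also fails if it takes over 67 s, if anything falls off the work surface, if the arm or the gripper's body presses on something with over 40 N, if the wrist force passes 120 N, or if a joint passes its speed limit or range.

ROBOT

A 6-joint arm with a two-finger parallel gripper is mounted at the origin on a cart in front of the work surface, level with it; the furniture and walls round the work are solid. World frame = base frame: x ahead of the robot, y to its left, z up, the work surface at z = 0. Lengths are in m, angles in rad, forces in N, time in s.
With the tool pointing down it reaches from about 0.3 to 0.775 m from the base axis. Payload 14.6 kg.
Tool frame: the origin (TCP) lies on the mounting face of the last link; the fingertips stand 199 mm ahead of it and the grasp point (between the pads) lies 180 mm ahead of it; z points along the fingers, y is the line along which they close (so a half turn about z gives the same grasp; the last joint's range is limited). The gripper opens to 94 mm and grips with 3 to 60 N. Pads are 16 mm wide; open, the fingers measure 119 mm over their backs; the gripper's body (75 mm by 177 mm) begins 78 mm behind the grasp point.
Start: joints at [-1.206, 0.3, 1.521, -0, 1.321, -0.067], TCP at [0.23, -0.5, 0.405] pointing down, gripper open.
Joint ranges: [-3.03, 3.03], [-0.79, 2.21], [0.23, 2.52], [-1.04, 4.18], [0, 3.07], [-2.55, 2.55]. Speed limits (rad/s): [2.22, 2.22, 2.57, 3.14, 3.14, 3.14].

INTERFACE

Orientations are given as [roll, pitch, yaw] about the fixed x, y, z axes, in that order (R = Rz(yaw) Ry(pitch) Rx(roll)).
In Python, from station import telemetry, cams, workorder, finder gives the robot as it stands.
- The arm moves only by the tool jog_arm, never from a script. Its argument "rows" is a list of rows, each an object with "gripper": the finger opening in m, from 0 to 0.094; "slide": the shift along the tool's x, y, z in m, a list of three; "spin": the turn about the tool's z in rad. In form: [{"gripper": gripper, "slide": [tx, ty, tz], "spin": spin}, ...]. A call has 1 to 8 rows; each row is the pose to reach, as a shift and turn from the pose commanded when the call began, along the tool's axes at that moment; what a row does not reach only later rows make up. A row lasts 1/10 s, in which the tool goes at most 50 mm and 8.59 degrees, less where a joint would pass 70% of its speed; a pose out of reach is approached as far as the arm can. A call with a gripper value outside its range is refused whole. The fingers move at their own pace and stop on an object; "squeeze" is the grip in N (left out, the last holds). Time passes only in rows, so rows that repeat a pose let the fingers close. It gives the time, the measured TCP pose, the force, the opening and the grip force at its end, in the units of the state.
- telemetry.get_obs(): the state, without advancing time (a new reading comes with each control period).
- cams.camera(name): name is "scene" or "top"; returns (picture, depth): 480x640x3 uint8, red, green, blue; 480x640 float32, m along the optical axis (not along the pixel's ray), 0 where there is no reading.
- cams.camera_info(name): a dict with "camera_matrix" (3x3 intrinsics, pixels), "R" (3x3) and "t" (3): a world point X has camera coordinates R X + t. Camera axes: x right, y down, z forward; pixel columns grow to the right and rows downward; lengths in m; the calibration is good to about 2 mm. A picture is of the moment at which its call begins. camera_info takes no time and is no camera call.
- workorder.hand_in(): hands the job in; it is judged then, once.
Trained networks look in the newest picture that a camera, given by its name, has taken for a name from the list of things; names that differ only in an ending like _2 or _b are one class to them, and where a whole thing is asked for, a point or a joint stands for the part that bears it (a point fixed in the world has none). Each returns a list of dicts, best first, with "confidence" (0 to 1); they miss things now and then, are a little off and sometimes report something else, mostly with a low value. They report only what shows in the picture. A call takes as long as a camera call.
- finder.find_in(target, camera): "point" ([x, y, z] in m, in world coordinates, good to about 4 mm: the middle of the surface that is visible of it).
- finder.masks_of(target, camera): "region" (480x640 bool, what is visible of it).
The state is a dict: "time_s": time; "qpos": joint angles; "joint_vel": joint speeds; "tau": joint torques, N m; "ee_pos": TCP position; "eef_rot": TCP orientation; "force": force on the tool from outside, world axes, zero at the start; "moment": the same for the moment, N m; "grip_width": finger opening in m; "grip_force": force on a finger pad.
Only numpy, scipy, OpenCV 4.12 (cv2) and the standard library are available. Lean on these libraries where they do the work, as an engineer would, in place of code of your own. Each camera call takes 0.05 s, during which the arm holds its last target. There are 200 camera calls.

## Working session

There is one attempt and no reset: what is moved stays moved. The work goes in short steps, Python scripts to look and compute and a tool call to move; the robot and the scene stay as the last step left them, time stands still between calls to the robot, and variables do not carry over. Pictures are saved under pics/ and viewed, at most 10 in all, crops included, and the job is handed in when it is done.

Besides the shell and the picture viewer there is one more tool, called after ">>>" as a command line: name --argument value ..., lists and objects as JSON in quotes. jog_arm: Moves the arm, as the interface text tells. Its arguments: {"type":"object","properties":{"rows":{"type":"array","items":{"type":"object","properties":{"gripper":{"type":"number"},"slide":{"type":"array","items":{"type":"number"}},"spin":{"type":"number"}}}},"squeeze":{"type":"number"}},"required":["rows"]}

```bash
ls; mkdir -p pics; cat > h.py <<'E'
import numpy as np, cv2
from station import telemetry, cams, workorder, finder
def cloud(name):
    pic,d=cams.camera(name); i=cams.camera_info(name)
    K=np.array(i["camera_matrix"]);R=np.array(i["R"]);t=np.array(i["t"])
    v,u=np.mgrid[:480,:640]
    c=np.stack([(u-K[0,2])/K[0,0]*d,(v-K[1,2])/K[1,1]*d,d],-1)
    P=(c-t)@R
    P[d==0]=np.nan
    return pic,P
E
python3 - <<'E'
from h import *
for n in ["top","scene"]:
    pic,P=cloud(n); cv2.imwrite(f"pics/{n}0.png",pic[...,::-1]); np.save(n+"P.npy",P)
    i=cams.camera_info(n); print(n, -np.array(i["R"]).T@np.array(i["t"]))
    for o in ["holder","tongs","tongs_grip","dish","bone","round_biscuit","tray","tray_handle","tray_empty","vial"]:
        r=finder.find_in(o,n)
        print(o,[(np.round(x["point"],3).tolist(),round(x["confidence"],2)) for x in r[:2]])
print(telemetry.get_obs())
E
```

```text
pics
top [ 0.399083   -0.01133518  1.29598538]
holder [([0.434, 0.301, 0.005], 0.75), ([0.439, 0.303, 0.11], 0.18)]
tongs [([0.438, 0.301, 0.112], 0.44)]
tongs_grip []
dish [([0.477, 0.063, 0.01], 0.77), ([0.435, 0.303, 0.115], 0.69)]
bone [([0.466, 0.061, 0.016], 0.42)]
round_biscuit []
tray [([0.519, -0.265, 0.001], 0.93), ([0.468, 0.064, 0.018], 0.24)]
tray_handle [([0.513, -0.269, 0.004], 0.65)]
tray_empty [([0.52, -0.263, 0.006], 0.83)]
vial [([0.514, -0.33, 0.056], 0.75)]
scene [0.16284407 0.67964016 0.70149785]
holder [([0.418, 0.33, 0.024], 0.6)]
tongs [([0.432, 0.313, 0.109], 0.55), ([0.498, 0.05, 0.019], 0.35)]
tongs_grip [([0.433, 0.32, 0.107], 0.64)]
dish [([0.483, 0.053, 0.007], 0.64)]
bone [([0.465, 0.071, 0.018], 0.56), ([0.496, 0.049, 0.017], 0.43)]
round_biscuit [([0.499, 0.05, 0.019], 0.65)]
tray [([0.516, -0.263, 0.007], 0.68), ([0.433, 0.316, 0.107], 0.53)]
tray_handle [([0.514, -0.264, 0.002], 0.78)]
tray_empty [([0.514, -0.259, 0.005], 0.65)]
vial [([0.508, -0.328, 0.031], 0.57), ([0.432, 0.319, 0.107], 0.43)]
{'time_s': 1.1, 'qpos': array([-1.20562097e+00,  2.99899874e-01,  1.52098518e+00,  2.38555892e-05,
        1.32072297e+00, -6.66201770e-02]), 'joint_vel': array([ 0.00078345,  0.00121466,  0.00014881,  0.00013477,  0.00104595,
       -0.00118049]), 'tau': array([ 2.89228548e-03, -5.31664860e+01, -3.52909970e+01,  7.09943357e-02,
        2.14015500e-02, -4.21769857e-05]), 'ee_pos': array([ 0.23016261, -0.49951768,  0.40465192]), 'eef_rot': array([-3.14157885e+00, -2.40858629e-05,  4.31789627e-01]), 'force': array([-0.23855364, -0.6204065 , -0.021866  ]), 'moment': array([ 0.02002905,  0.06221104, -0.04532369]), 'grip_force': 0.0, 'grip_width': 0.09393454928827595}
```

View pics/top0.png

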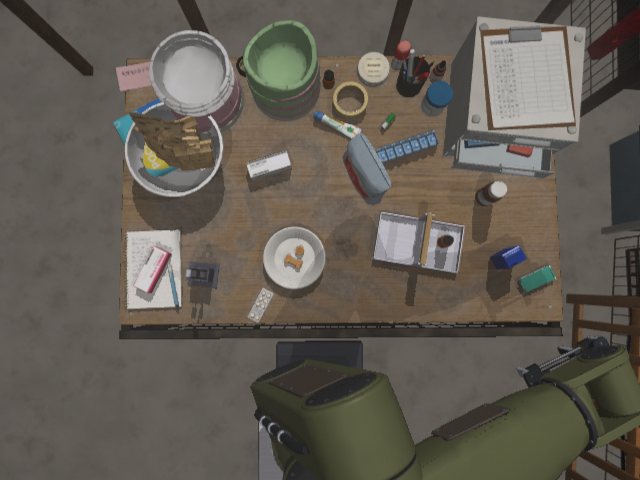

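View pics/scene0.png

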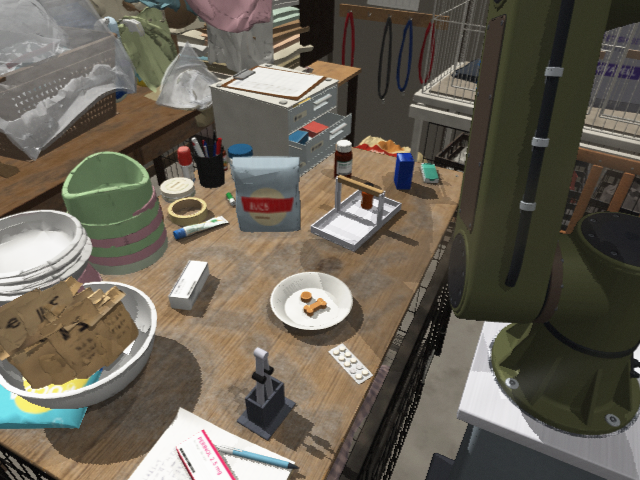

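The top view shows the stand with tongs at (201,272), the dish at (294,258) with the bone at (293,262) and the round biscuit at (299,251). The tray is at (419,243), handle at column 428, bottle at (445,241) on its right, so the empty half is on the left. The scene view agrees.

```bash
python3 - <<'E'
from h import *
pic=cv2.imread("pics/top0.png"); P=np.load("topP.npy")
def rect(m,name):
    q=P[m][:,:2]; q=q[np.isfinite(q).all(1)].astype(np.float32)
    c,s,a=cv2.minAreaRect(q); z=P[m][:,2]
    print(name,len(q),"c",np.round(c,4),"size",np.round(s,4),"ang",round(a,1),"mean",q.mean(0).round(4),"z",np.nanpercentile(z,[5,50,95]).round(3))
v,u=np.mgrid[:480,:640]
def box(c,r,w,h): return (abs(u-c)<w)&(abs(v-r)<h)
Z=P[...,2]; hsv=cv2.cvtColor(pic,cv2.COLOR_BGR2HSV)
or_=(hsv[...,1]>130)&(hsv[...,0]<22)&(hsv[...,2]>80)&box(294,258,22,22)
n,l,st,ce=cv2.connectedComponentsWithStats(or_.astype(np.uint8))
for k in range(1,n):
    if st[k,4]>8: rect(l==k,f"biscuit{k} px{ce[k].round(1)}")
b=box(294,258,40,40); rect(b&(Z>.02)&(Z<.04),"dish rim")
b=box(201,272,24,24)
for a,c in [(.002,.012),(.05,.07),(.085,.12),(.125,.165)]: rect(b&(Z>a)&(Z<c),f"holder {a}")
b=box(419,243,52,40)
for a,c in [(.012,.03),(.095,.12),(.05,.08)]: rect(b&(Z>a)&(Z<c),f"tray {a}")
# upscaled composite
cr=lambda c,r,w:cv2.resize(pic[r-w:r+w,c-w:c+w],(400,400),interpolation=cv2.INTER_CUBIC)
s=cv2.imread("pics/scene0.png")
cs=lambda c,r,w:cv2.resize(s[r-w:r+w,c-w:c+w],(400,300) if 0 else (400,400),interpolation=cv2.INTER_CUBIC)
cv2.imwrite("pics/crop1.png",cv2.resize(np.vstack([np.hstack([cr(294,258,36),cr(201,272,25)]),np.hstack([cs(312,302,45),cs(264,390,55)])]),(600,600)))
E
```

```text
biscuit1 px[299.2 250.1] 42 c [0.4964 0.0462] size [0.0191 0.0163] ang 89.7 mean [0.496  0.0469] z [0.015 0.018 0.022]
biscuit2 px[292.9 261.1] 86 c [0.4664 0.0641] size [0.0433 0.0181] ang 63.0 mean [0.4666 0.0644] z [0.014 0.018 0.022]
dish rim 988 c [0.4764 0.062 ] size [0.1632 0.1636] ang 89.4 mean [0.4788 0.0622] z [0.021 0.026 0.031]
holder 0.002 758 c [0.4404 0.3148] size [0.1276 0.125 ] ang 89.5 mean [0.4372 0.3187] z [0.002 0.004 0.01 ]
holder 0.05 135 c [0.4345 0.3084] size [0.0563 0.0356] ang 84.2 mean [0.4339 0.3024] z [0.054 0.061 0.067]
holder 0.085 41 c [0.4338 0.3041] size [0.0196 0.0191] ang 84.1 mean [0.4332 0.2994] z [0.103 0.111 0.116]
holder 0.125 62 c [0.4344 0.3088] size [0.0145 0.0173] ang 86.0 mean [0.4342 0.3068] z [0.13  0.154 0.16 ]
tray 0.012 486 c [ 0.5253 -0.2635] size [0.2564 0.1451] ang 79.6 mean [ 0.5164 -0.2816] z [0.014 0.02  0.025]
tray 0.095 354 c [ 0.5161 -0.2744] size [0.0235 0.1358] ang 79.8 mean [ 0.5159 -0.2734] z [0.102 0.109 0.113]
tray 0.05 131 c [ 0.5098 -0.3058] size [0.0888 0.1291] ang 80.0 mean [ 0.5175 -0.3282] z [0.052 0.07  0.076]
```

View pics/crop1.png

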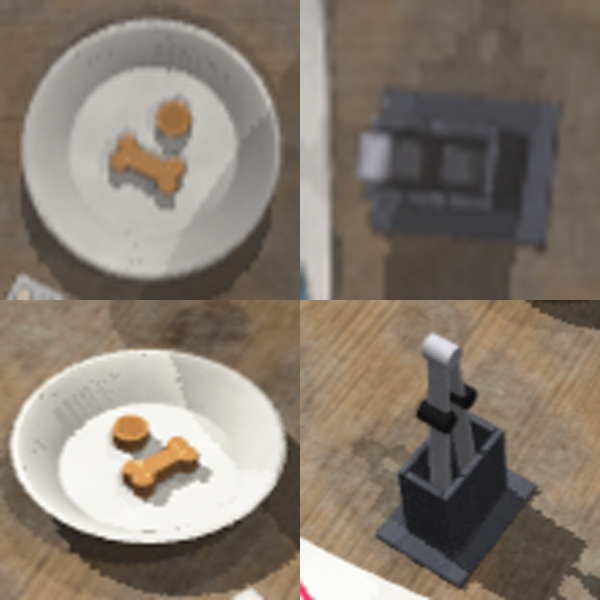

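```bash
cat >> h.py <<'E'
def plan(*targets):
    "targets (x,y,z_tcp,yaw) -> slide, spin from the present pose (tool pointing down)"
    o=telemetry.get_obs(); p=o["ee_pos"]; y=o["eef_rot"][2]
    print("t",round(o["time_s"],2),"pos",p.round(4),"rpy",o["eef_rot"].round(4),"q",o["qpos"].round(2),"w",round(o["grip_width"],4),"gf",round(o["grip_force"],1),"F",o["force"].round(1))
    c,s=np.cos(y),np.sin(y)
    for T in targets:
        d=np.array(T[:3])-p
        print(T,"slide",[round(c*d[0]+s*d[1],4),round(s*d[0]-c*d[1],4),round(-d[2],4)],"spin",round(-((T[3]-y+np.pi)%(2*np.pi)-np.pi),4))
E
python3 - <<'E'
from h import *
plan((.40,-.15,.42,.432),(.42,.1,.42,.2),(.434,.308,.40,-.10),(.434,.308,.285,-.1))
# refine bone
pic=cv2.imread("pics/top0.png"); P=np.load("topP.npy"); S=cv2.imread("pics/scene0.png"); Q=np.load("sceneP.npy")
for im,X in((pic,P),(S,Q)):
    hsv=cv2.cvtColor(im,cv2.COLOR_BGR2HSV)
    m=(hsv[...,1]>130)&(hsv[...,0]<22)&(abs(X[...,0]-.478)<.035)&(abs(X[...,1]-.06)<.035)
    n,l,st,ce=cv2.connectedComponentsWithStats(m.astype(np.uint8))
    for k in range(1,n):
        if st[k,4]>15:
            q=X[l==k]; q=q[q[:,2]>.013,:2]; q0=q.mean(0); w,V=np.linalg.eigh(np.cov((q-q0).T))
            print(len(q),q0.round(4),"pca",np.degrees(np.arctan2(V[1,1],V[0,1])).round(1),[a.round(4).tolist() if hasattr(a,'round') else a for a in map(np.array,cv2.minAreaRect(q.astype(np.float32)))])
E
```

```text
t 1.1 pos [ 0.2302 -0.4995  0.4047] rpy [-3.1416 -0.      0.4318] q [-1.21  0.3   1.52  0.    1.32 -0.07] w 0.0939 gf 0.0 F [-0.2 -0.6 -0. ]
(0.4, -0.15, 0.42, 0.432) slide [np.float64(0.3005), np.float64(-0.2464), np.float64(-0.0153)] spin -0.0002
(0.42, 0.1, 0.42, 0.2) slide [np.float64(0.4233), np.float64(-0.465), np.float64(-0.0153)] spin 0.2318
(0.434, 0.308, 0.4, -0.1) slide [np.float64(0.5231), np.float64(-0.6481), np.float64(0.0047)] spin 0.5318
(0.434, 0.308, 0.285, -0.1) slide [np.float64(0.5231), np.float64(-0.6481), np.float64(0.1197)] spin 0.5318
42 [0.496  0.0469] pca 96.0 [[0.4964, 0.0462], [0.0191, 0.0163], 89.6784]
83 [0.4668 0.0648] pca 62.8 [[0.4664, 0.0641], [0.0433, 0.0181], 62.9682]
71 [0.4943 0.0511] pca 114.9 [[0.4946, 0.0508], [0.0186, 0.0219], 27.8501]
146 [0.4647 0.0676] pca 66.3 [[0.4648, 0.0681], [0.0452, 0.0235], 64.4594]
```

>>> jog_arm --rows '[{"slide": [0.04, -0.03, -0.015], "spin": 0, "gripper": 0.06}, {"slide": [0.1, -0.08, -0.015], "spin": 0, "gripper": 0.06}, {"slide": [0.16, -0.13, -0.015], "spin": 0.05, "gripper": 0.06}, {"slide": [0.22, -0.18, -0.015], "spin": 0.1, "gripper": 0.06}, {"slide": [0.26, -0.22, -0.015], "spin": 0.15, "gripper": 0.06}, {"slide": [0.3, -0.26, -0.015], "spin": 0.2, "gripper": 0.06}, {"slide": [0.33, -0.3, -0.015], "spin": 0.25, "gripper": 0.06}, {"slide": [0.36, -0.34, -0.015], "spin": 0.3, "gripper": 0.06}]' --squeeze 11

```text
time_s: 1.9
ee_pos: [0.3868, -0.1326, 0.4199]
eef_rot: [3.141, -0.001, 0.13]
force: [0.9, -0.9, -0.4]
grip_width: 0.0603
grip_force: 0.0
```

```bash
python3 - <<'E'
from h import *
plan((.434,.308,.39,-.10),(.434,.308,.285,-.1))
E
```

```text
t 1.9 pos [ 0.3868 -0.1326  0.4199] rpy [ 3.1413e+00 -6.0000e-04  1.2950e-01] q [-0.42 -0.04  1.86  0.    1.31  1.02] w 0.0603 gf 0.0 F [ 0.9 -0.9 -0.4]
(0.434, 0.308, 0.39, -0.1) slide [np.float64(0.1037), np.float64(-0.4308), np.float64(0.0299)] spin 0.2295
(0.434, 0.308, 0.285, -0.1) slide [np.float64(0.1037), np.float64(-0.4308), np.float64(0.1349)] spin 0.2295
```

>>> jog_arm --rows '[{"slide": [0.012, -0.05, 0.0], "spin": 0.06, "gripper": 0.06}, {"slide": [0.024, -0.1, 0.0], "spin": 0.12, "gripper": 0.06}, {"slide": [0.036, -0.15, 0.0], "spin": 0.18, "gripper": 0.06}, {"slide": [0.048, -0.2, 0.0], "spin": 0.23, "gripper": 0.06}, {"slide": [0.06, -0.25, 0.01], "spin": 0.23, "gripper": 0.06}, {"slide": [0.072, -0.3, 0.02], "spin": 0.23, "gripper": 0.06}, {"slide": [0.084, -0.35, 0.03], "spin": 0.23, "gripper": 0.06}, {"slide": [0.096, -0.4, 0.03], "spin": 0.23, "gripper": 0.06}]'

```text
time_s: 2.7
ee_pos: [0.4274, 0.2628, 0.3893]
eef_rot: [3.141, 0.001, -0.098]
force: [1.0, -1.5, -0.3]
grip_width: 0.0599
grip_force: 0.0
```

>>> jog_arm --rows '[{"slide": [0.007, -0.03, 0.0], "spin": 0, "gripper": 0.06}, {"slide": [0.007, -0.03, 0.0], "spin": 0, "gripper": 0.06}, {"slide": [0.007, -0.03, 0.0], "spin": 0, "gripper": 0.06}]'

```text
time_s: 3.0
ee_pos: [0.4376, 0.29, 0.3898]
eef_rot: [3.141, 0.001, -0.097]
force: [-0.3, -0.5, -0.0]
grip_width: 0.06
grip_force: 0.0
```

```bash
python3 - <<'E'
from h import *
plan((.434,.308,.39,-.10),(.434,.308,.285,-.1))
pic,P=cloud("top");s,Q=cloud("scene")
np.save("a.npy",Q)
cv2.imwrite("pics/s1.png",cv2.resize(s[220:460,140:460][...,::-1],(800,600)))
E
```

```text
t 3.0 pos [0.4376 0.29   0.3898] rpy [ 3.141e+00  6.000e-04 -9.720e-02] q [ 0.52  0.26  1.61 -0.    1.27  2.18] w 0.06 gf 0.0 F [-0.3 -0.5 -0. ]
(0.434, 0.308, 0.39, -0.1) slide [np.float64(-0.0054), np.float64(-0.0175), np.float64(-0.0002)] spin 0.0028
(0.434, 0.308, 0.285, -0.1) slide [np.float64(-0.0054), np.float64(-0.0175), np.float64(0.1048)] spin 0.0028
```

View pics/s1.png

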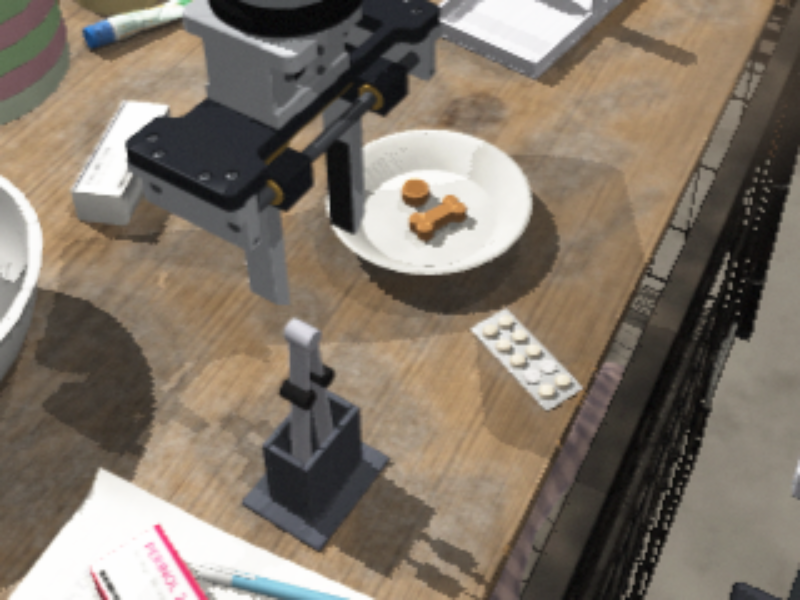

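```bash
python3 - <<'E'
from h import *
Q=np.load("sceneP.npy")
b=(abs(Q[...,0]-.434)<.03)&(abs(Q[...,1]-.308)<.04)
for a,c in((.054,.068),(.095,.117),(.125,.165),(.152,.17)):
    q=Q[b&(Q[...,2]>a)&(Q[...,2]<c)]
    print(a,len(q),q.mean(0).round(4),np.percentile(q,[3,97],axis=0).round(4).tolist(),[np.array(k).round(4).tolist() for k in cv2.minAreaRect(q[:,:2].astype(np.float32))])
E
```

```text
0.054 425 [0.4286 0.3164 0.0597] [[0.4129, 0.2849, 0.0546], [0.4502, 0.3387, 0.0663]] [[0.4321, 0.3105], [0.057, 0.037], 83.7188]
0.095 202 [0.4296 0.3148 0.1076] [[0.4214, 0.2988, 0.0998], [0.4418, 0.3257, 0.115]] [[0.4321, 0.3114], [0.0299, 0.0211], 83.9336]
0.125 226 [0.4305 0.3135 0.1452] [[0.423, 0.306, 0.126], [0.4398, 0.3178, 0.1566]] [[0.4316, 0.3106], [0.0154, 0.0192], 88.5759]
0.152 90 [0.4316 0.312  0.1547] [[0.4232, 0.3063, 0.1524], [0.44, 0.3169, 0.1569]] [[0.4321, 0.3115], [0.0114, 0.0189], 79.4671]
```

>>> jog_arm --rows '[{"slide": [-0.003, -0.01, 0.0], "spin": 0, "gripper": 0.06}, {"slide": [-0.005, -0.016, 0.0], "spin": 0, "gripper": 0.06}, {"slide": [-0.005, -0.016, 0.0], "spin": 0, "gripper": 0.06}, {"slide": [-0.005, -0.016, 0.0], "spin": 0, "gripper": 0.06}]'

```text
time_s: 3.5
ee_pos: [0.4343, 0.3063, 0.3902]
eef_rot: [3.142, -0.0, -0.098]
force: [-0.1, -0.1, 0.7]
grip_width: 0.0599
grip_force: 0.0
```

```bash
python3 - <<'E'
from h import *
plan((.434,.308,.39,-.10),(.434,.308,.285,-.1))
E
```

```text
t 3.5 pos [0.4343 0.3063 0.3902] rpy [ 3.1416 -0.     -0.0979] q [ 0.55  0.27  1.59 -0.    1.28  2.21] w 0.0599 gf 0.0 F [-0.1 -0.1  0.7]
(0.434, 0.308, 0.39, -0.1) slide [np.float64(-0.0004), np.float64(-0.0017), np.float64(0.0002)] spin 0.0021
(0.434, 0.308, 0.285, -0.1) slide [np.float64(-0.0004), np.float64(-0.0017), np.float64(0.1052)] spin 0.0021
```

>>> jog_arm --rows '[{"slide": [-0.0013, -0.0033, 0.02], "spin": 0.007, "gripper": 0.06}, {"slide": [-0.0013, -0.0033, 0.05], "spin": 0.007, "gripper": 0.06}, {"slide": [-0.0013, -0.0033, 0.08], "spin": 0.007, "gripper": 0.06}, {"slide": [-0.0013, -0.0033, 0.1], "spin": 0.007, "gripper": 0.06}, {"slide": [-0.0013, -0.0033, 0.105], "spin": 0.007, "gripper": 0.045}, {"slide": [-0.0013, -0.0033, 0.105], "spin": 0.007, "gripper": 0.04}, {"slide": [-0.0013, -0.0033, 0.105], "spin": 0.007, "gripper": 0.036}, {"slide": [-0.0013, -0.0033, 0.105], "spin": 0.007, "gripper": 0.033}]'

```text
time_s: 4.3
ee_pos: [0.4336, 0.3098, 0.2864]
eef_rot: [-3.14, -0.001, -0.105]
force: [-0.9, 0.8, -0.7]
grip_width: 0.0339
grip_force: 0.0
```

>>> jog_arm --rows '[{"slide": [0, 0, 0], "gripper": 0.032}, {"slide": [0, 0, 0], "gripper": 0.031}, {"slide": [0, 0, 0], "gripper": 0.0305}, {"slide": [0, 0, 0], "gripper": 0.0305}, {"slide": [0, 0, 0], "gripper": 0.0305}]' --squeeze 11

```text
$.rows[0]: bad value
```

```bash
python3 - <<'E'
from h import *
plan((.4333,.3097,.285,-.105))
pic,P=cloud("top");s,Q=cloud("scene")
cv2.imwrite("pics/s2.png",cv2.resize(s[300:460,180:340][...,::-1],(600,600)))
E
```

```text
t 4.3 pos [0.4336 0.3098 0.2864] rpy [-3.1404e+00 -1.5000e-03 -1.0520e-01] q [ 0.55  0.39  1.69 -0.    1.06  2.23] w 0.0339 gf 0.0 F [-0.9  0.8 -0.7]
(0.4333, 0.3097, 0.285, -0.105) slide [np.float64(-0.0002), np.float64(0.0001), np.float64(0.0014)] spin -0.0002
```

View pics/s2.png

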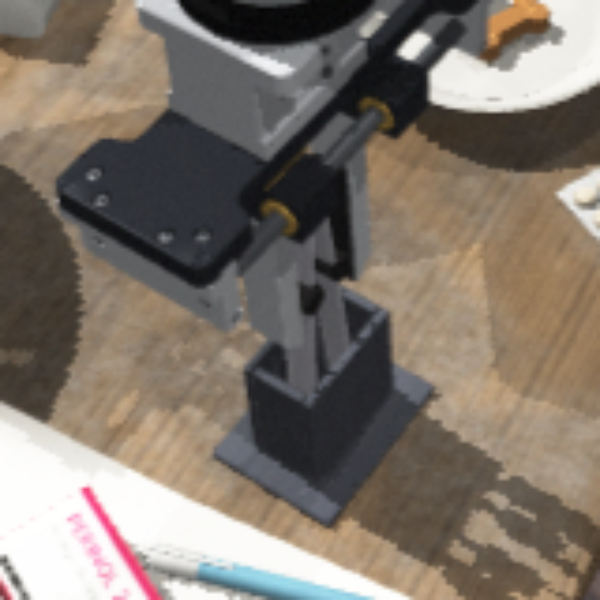

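The fingers straddle the upper tongs, with a rib visible at (315,298) between them. I'll close on it.

>>> jog_arm --rows '[{"slide": [0, 0, 0], "spin": 0, "gripper": 0.032}, {"slide": [0, 0, 0], "spin": 0, "gripper": 0.031}, {"slide": [0, 0, 0], "spin": 0, "gripper": 0.0305}, {"slide": [0, 0, 0], "spin": 0, "gripper": 0.0305}, {"slide": [0, 0, 0], "spin": 0, "gripper": 0.0305}]' --squeeze 11

```text
time_s: 4.9
ee_pos: [0.4334, 0.3097, 0.2853]
eef_rot: [-3.141, -0.0, -0.105]
force: [0.3, 0.2, 3.0]
grip_width: 0.0303
grip_force: 5.9
```

```bash
python3 - <<'E'
from h import *
plan((.4333,.3097,.285,-.105))
E
```

```text
t 4.9 pos [0.4334 0.3097 0.2853] rpy [-3.1414e+00 -3.0000e-04 -1.0520e-01] q [ 0.55  0.39  1.69 -0.    1.05  2.23] w 0.0303 gf 5.9 F [0.3 0.2 3. ]
(0.4333, 0.3097, 0.285, -0.105) slide [np.float64(-0.0001), np.float64(0.0), np.float64(0.0003)] spin -0.0002
```

>>> jog_arm --rows '[{"slide": [0, 0, -0.006], "spin": 0, "gripper": 0.0305}, {"slide": [0, 0, -0.018], "spin": 0, "gripper": 0.0305}, {"slide": [0, 0, -0.034], "spin": 0, "gripper": 0.0305}, {"slide": [0, 0, -0.052], "spin": 0, "gripper": 0.0305}, {"slide": [0, 0, -0.07], "spin": 0, "gripper": 0.0305}, {"slide": [0, 0, -0.085], "spin": 0, "gripper": 0.0305}, {"slide": [0, 0, -0.092], "spin": 0, "gripper": 0.0305}, {"slide": [0, 0, -0.092], "spin": 0, "gripper": 0.0305}]' --squeeze 12

```text
time_s: 5.7
ee_pos: [0.4333, 0.3097, 0.3784]
eef_rot: [-3.14, -0.001, -0.105]
force: [-0.4, -0.8, 0.5]
grip_width: 0.0305
grip_force: 6.0
```

```bash
python3 - <<'E'
from h import *
plan((.4657,.0662,.36,1.126),(.45,.19,.37,.5))
s,Q=cloud("scene"); p,P=cloud("top")
cv2.imwrite("pics/s3.png",cv2.resize(np.hstack([s[300:440,200:340],p[220:360,130:270]])[...,::-1],(800,400)))
np.save("Q3.npy",Q); np.save("P3.npy",P)
E
```

```text
t 5.7 pos [0.4333 0.3097 0.3784] rpy [-3.1405e+00 -1.5000e-03 -1.0520e-01] q [ 0.55  0.28  1.6  -0.    1.25  2.23] w 0.0305 gf 6.0 F [-0.4 -0.8  0.5]
(0.4657, 0.0662, 0.36, 1.126) slide [np.float64(0.0578), np.float64(0.2387), np.float64(0.0184)] spin -1.2312
(0.45, 0.19, 0.37, 0.5) slide [np.float64(0.0291), np.float64(0.1173), np.float64(0.0084)] spin -0.6052
```

View pics/s3.png

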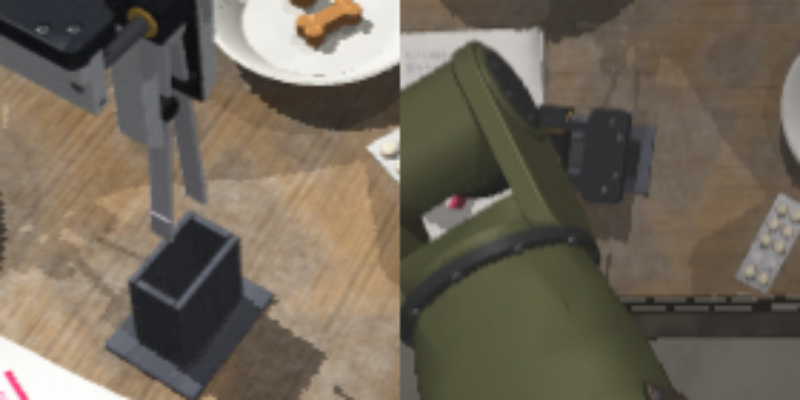

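>>> jog_arm --rows '[{"slide": [0.002, 0.008, 0], "spin": -0.04, "gripper": 0.0305}, {"slide": [0.006, 0.024, 0], "spin": -0.12, "gripper": 0.0305}, {"slide": [0.011, 0.044, 0], "spin": -0.22, "gripper": 0.0305}, {"slide": [0.017, 0.067, 0], "spin": -0.34, "gripper": 0.0305}, {"slide": [0.022, 0.091, 0], "spin": -0.46, "gripper": 0.0305}, {"slide": [0.028, 0.115, 0.003], "spin": -0.58, "gripper": 0.0305}, {"slide": [0.034, 0.139, 0.006], "spin": -0.7, "gripper": 0.0305}, {"slide": [0.039, 0.163, 0.01], "spin": -0.82, "gripper": 0.0305}]'

```text
time_s: 6.6
ee_pos: [0.455, 0.1425, 0.3664]
eef_rot: [-3.141, 0.001, 0.72]
force: [-0.5, 1.7, -1.3]
grip_width: 0.0307
grip_force: 6.1
```

```bash
python3 - <<'E'
from h import *
plan((.4657,.0662,.36,1.126))
E
```

```text
t 6.6 pos [0.455  0.1425 0.3664] rpy [-3.1411e+00  1.0000e-03  7.1970e-01] q [ 0.23  0.17  1.77 -0.    1.2   1.08] w 0.0307 gf 6.1 F [-0.5  1.7 -1.3]
(0.4657, 0.0662, 0.36, 1.126) slide [np.float64(-0.0422), np.float64(0.0644), np.float64(0.0064)] spin -0.4063
```

>>> jog_arm --rows '[{"slide": [-0.012, 0.018, 0.003], "spin": -0.1, "gripper": 0.0305}, {"slide": [-0.023, 0.035, 0.006], "spin": -0.2, "gripper": 0.0305}, {"slide": [-0.033, 0.05, 0.006], "spin": -0.3, "gripper": 0.0305}, {"slide": [-0.039, 0.06, 0.006], "spin": -0.37, "gripper": 0.0305}, {"slide": [-0.042, 0.064, 0.006], "spin": -0.4, "gripper": 0.0305}, {"slide": [-0.042, 0.064, 0.006], "spin": -0.406, "gripper": 0.0305}, {"slide": [-0.042, 0.064, 0.006], "spin": -0.406, "gripper": 0.0305}]'

```text
time_s: 7.3
ee_pos: [0.4652, 0.0677, 0.3607]
eef_rot: [-3.141, 0.0, 1.12]
force: [0.3, 0.7, -0.0]
grip_width: 0.0304
grip_force: 6.1
```

```bash
python3 - <<'E'
from h import *
plan((.4657,.0662,.36,1.126))
s,Q=cloud("scene"); p,P=cloud("top")
np.save("Q4.npy",Q); np.save("P4.npy",P); cv2.imwrite("pics/sfull4.png",s[...,::-1])
cv2.imwrite("pics/s4.png",cv2.resize(np.hstack([s[230:350,250:370],p[200:320,230:350]])[...,::-1],(800,400)))
b=(abs(Q[...,0]-.4657)<.035)&(abs(Q[...,1]-.0662)<.035)
for a,c in((.072,.085),(.085,.1),(.1,.12),(.12,.14),(.14,.155)):
    q=Q[b&(Q[...,2]>a)&(Q[...,2]<c)]; e=np.array([np.cos(1.126),np.sin(1.126)]); n=np.array([e[1],-e[0]])
    if len(q)>5:
        r=q[:,:2]-[.4657,.0662]
        print(a,len(q),"along shaft",np.percentile(r@e,[2,50,98]).round(4),"across",np.percentile(r@n,[2,50,98]).round(4))
E
```

```text
t 7.3 pos [0.4652 0.0677 0.3607] rpy [-3.1408e+00  4.0000e-04  1.1199e+00] q [0.07 0.17 1.79 0.   1.18 0.52] w 0.0304 gf 6.1 F [ 0.3  0.7 -0. ]
(0.4657, 0.0662, 0.36, 1.126) slide [np.float64(-0.0012), np.float64(0.0011), np.float64(0.0007)] spin -0.0061
0.072 29 along shaft [-0.0057  0.0017  0.0073] across [-0.0195  0.0086  0.0126]
0.085 78 along shaft [-0.0061  0.0016  0.0079] across [-0.0211 -0.016   0.0129]
0.1 102 along shaft [-0.0066  0.0018  0.008 ] across [-0.0181 -0.0147  0.011 ]
0.12 105 along shaft [-0.006   0.001   0.0074] across [-0.0171 -0.0125  0.0093]
0.14 76 along shaft [-0.0053  0.002   0.0076] across [-0.0153 -0.0112  0.0077]
```

View pics/s4.png

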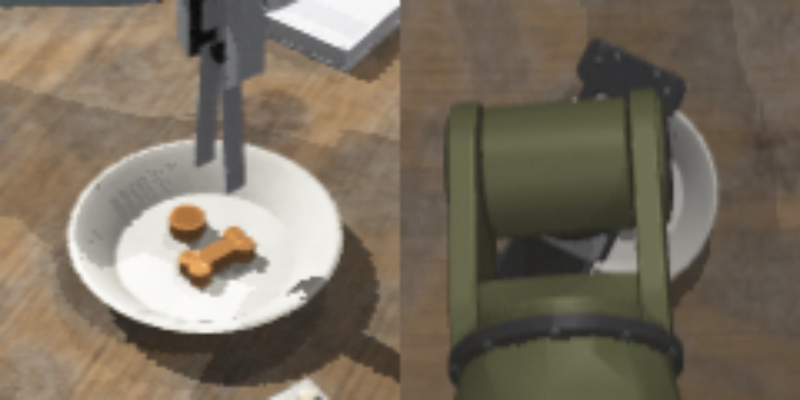

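Left half (scene): the open tips hang at (205,163) and (235,188), straight, behind and above the bone at (217,257). The round biscuit is at (187,222). I'll compare bone and tongs within this same camera frame.

```bash
python3 - <<'E'
from h import *
Q=np.load("Q4.npy"); im=cv2.imread("pics/sfull4.png"); hsv=cv2.cvtColor(im,cv2.COLOR_BGR2HSV)
m=(hsv[...,1]>130)&(hsv[...,0]<22)&(abs(Q[...,0]-.478)<.04)&(abs(Q[...,1]-.06)<.04)&(Q[...,2]>.008)&(Q[...,2]<.03)
n_,l,st,ce=cv2.connectedComponentsWithStats(m.astype(np.uint8))
for ang in (1.09,1.126,1.16):
  e=np.array([np.cos(ang),np.sin(ang)]); n=np.array([e[1],-e[0]])
  for k in range(1,n_):
    if st[k,4]>30:
        r=Q[l==k]; z=r[:,2]; r=r[:,:2]-[.4657,.0662]; a=r@e; c=r@n; mid=abs(a-.001)<.007
        print(ang,st[k,4],"along",np.percentile(a,[1,99]).round(4),"across",np.percentile(c,[1,99]).round(4),"shaft across",np.percentile(c[mid],[2,98]).round(4) if mid.any() else "","slope",np.polyfit(a,c,1)[0].round(3))
E
```

```text
1.09 83 along [-0.0105  0.0094] across [0.022  0.0433] shaft across [0.022 0.043] slope -0.077
1.09 180 along [-0.0212  0.0229] across [-0.0125  0.0096] shaft across [-0.0081  0.0063] slope -0.038
1.126 83 along [-0.0118  0.0082] across [0.0219 0.0433] shaft across [0.022 0.043] slope -0.082
1.126 180 along [-0.0215  0.0229] across [-0.0121  0.0101] shaft across [-0.0079  0.0062] slope -0.008
1.16 83 along [-0.0129  0.0072] across [0.0218 0.0432] shaft across [0.0219 0.0429] slope -0.087
1.16 180 along [-0.0217  0.023 ] across [-0.0124  0.0101] shaft across [-0.0079  0.0061] slope 0.02
```

>>> jog_arm --rows '[{"slide": [0, 0, 0.008], "spin": -0.01, "gripper": 0.0305}, {"slide": [0, 0, 0.022], "spin": -0.01, "gripper": 0.0305}, {"slide": [0, 0, 0.038], "spin": -0.01, "gripper": 0.0305}, {"slide": [0, 0, 0.053], "spin": -0.01, "gripper": 0.0305}, {"slide": [0, 0, 0.063], "spin": -0.01, "gripper": 0.0305}, {"slide": [0, 0, 0.07], "spin": -0.01, "gripper": 0.0305}, {"slide": [0, 0, 0.073], "spin": -0.01, "gripper": 0.0305}, {"slide": [0, 0, 0.073], "spin": -0.01, "gripper": 0.0305}]'

```text
time_s: 8.2
ee_pos: [0.4653, 0.0677, 0.2881]
eef_rot: [-3.141, 0.0, 1.131]
force: [0.2, -0.1, -0.4]
grip_width: 0.0306
grip_force: 6.1
```

```bash
python3 - <<'E'
from h import *
plan()
s,Q=cloud("scene")
cv2.imwrite("pics/s5.png",cv2.resize(s[255:345,265:355][...,::-1],(600,600)))
E
```

```text
t 8.2 pos [0.4653 0.0677 0.2881] rpy [-3.1415e+00  1.0000e-04  1.1309e+00] q [0.07 0.26 1.86 0.   1.01 0.51] w 0.0306 gf 6.1 F [ 0.2 -0.1 -0.4]
```

View pics/s5.png

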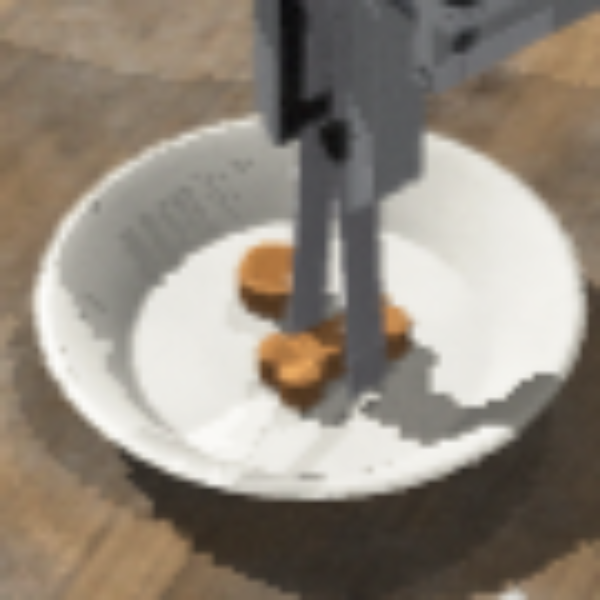

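The tips straddle the shaft: near tip (365,385), far tip (305,322), the knobs showing on either side at (295,360) and (395,330), round biscuit clear. Closing now.

>>> jog_arm --rows '[{"slide": [0, 0, 0], "spin": 0, "gripper": 0.0295}, {"slide": [0, 0, 0], "spin": 0, "gripper": 0.0285}, {"slide": [0, 0, 0], "spin": 0, "gripper": 0.0275}, {"slide": [0, 0, 0], "spin": 0, "gripper": 0.026}, {"slide": [0, 0, 0], "spin": 0, "gripper": 0.022}, {"slide": [0, 0, 0], "spin": 0, "gripper": 0.022}, {"slide": [0, 0, 0], "spin": 0, "gripper": 0.022}]' --squeeze 25

```text
time_s: 8.95
ee_pos: [0.4653, 0.0677, 0.2883]
eef_rot: [3.141, -0.0, 1.131]
force: [-0.1, 0.4, 2.0]
grip_width: 0.0263
grip_force: 25.0
```

>>> jog_arm --rows '[{"slide": [0, 0, -0.002], "spin": 0, "gripper": 0.022}, {"slide": [0, 0, -0.006], "spin": 0, "gripper": 0.022}, {"slide": [0, 0, -0.013], "spin": 0, "gripper": 0.022}, {"slide": [0, 0, -0.023], "spin": 0, "gripper": 0.022}, {"slide": [0, 0, -0.033], "spin": 0, "gripper": 0.022}, {"slide": [0, 0, -0.043], "spin": 0, "gripper": 0.022}, {"slide": [0, 0, -0.05], "spin": 0, "gripper": 0.022}, {"slide": [0, 0, -0.05], "spin": 0, "gripper": 0.022}]'

```text
time_s: 9.75
ee_pos: [0.4654, 0.0676, 0.3393]
eef_rot: [3.14, -0.001, 1.131]
force: [0.4, 0.3, -0.6]
grip_width: 0.0264
grip_force: 25.0
```

```bash
python3 - <<'E'
from h import *
plan()
s,Q=cloud("scene")
cv2.imwrite("pics/s6.png",cv2.resize(s[235:335,265:365][...,::-1],(600,600)))
E
```

```text
t 9.75 pos [0.4654 0.0676 0.3393] rpy [ 3.1400e+00 -9.0000e-04  1.1308e+00] q [0.07 0.19 1.82 0.   1.13 0.51] w 0.0264 gf 25.0 F [ 0.4  0.3 -0.6]
```

View pics/s6.png

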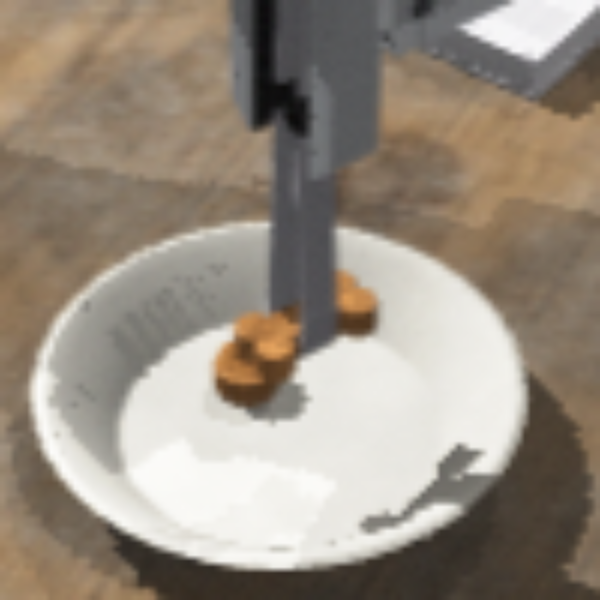

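The bone is held clear of the dish at (300,320); the round biscuit stays in the dish at (245,375).

```bash
python3 - <<'E'
from h import *
Q=np.load("sceneP.npy");P=np.load("topP.npy")
for X in (P,Q):
    b=(abs(X[...,0]-.515)<.1)&(abs(X[...,1]+.27)<.06)
    for a,c in ((.102,.118),):
        q=X[b&(X[...,2]>a)&(X[...,2]<c)]
        print(len(q),[np.array(k).round(4).tolist() for k in cv2.minAreaRect(q[:,:2].astype(np.float32))],q.mean(0).round(4))
    b=(abs(X[...,0]-.52)<.1)&(abs(X[...,1]+.26)<.14)&(X[...,2]>.014)&(X[...,2]<.025)
    q=X[b]; ax=np.array([np.cos(-.178),np.sin(-.178)]); ay=np.array([-ax[1],ax[0]]); r=q[:,:2]-[.516,-.274]
    print("rim tray x",np.percentile(r@ax,[2,98]).round(4),"y",np.percentile(r@ay,[2,98]).round(4))
plan((.50,-.07,.37,1.13),(.526,-.212,.37,1.13),(.526,-.212,.289,1.13))
E
```

```text
339 [[0.5161, -0.2744], [0.0235, 0.1358], 79.7518] [ 0.5159 -0.2736  0.1094]
rim tray x [-0.0648  0.0649] y [-0.1147  0.1143]
249 [[0.5132, -0.2715], [0.0233, 0.1362], 82.0718] [ 0.5094 -0.2699  0.1064]
rim tray x [-0.0686  0.0691] y [-0.1129  0.124 ]
t 9.8 pos [0.4653 0.0676 0.3386] rpy [ 3.1409e+00 -4.0000e-04  1.1308e+00] q [ 0.07  0.19  1.82 -0.    1.13  0.51] w 0.026 gf 25.0 F [-0.5 -0.1 -1.1]
(0.5, -0.07, 0.37, 1.13) slide [np.float64(-0.1097), np.float64(0.0901), np.float64(-0.0314)] spin 0.0008
(0.526, -0.212, 0.37, 1.13) slide [np.float64(-0.2271), np.float64(0.1741), np.float64(-0.0314)] spin 0.0008
(0.526, -0.212, 0.289, 1.13) slide [np.float64(-0.2271), np.float64(0.1741), np.float64(0.0496)] spin 0.0008
```

>>> jog_arm --rows '[{"slide": [-0.003, 0.002, -0.008], "spin": 0, "gripper": 0.022}, {"slide": [-0.012, 0.009, -0.018], "spin": 0, "gripper": 0.022}, {"slide": [-0.028, 0.021, -0.026], "spin": 0, "gripper": 0.022}, {"slide": [-0.048, 0.037, -0.031], "spin": 0, "gripper": 0.022}, {"slide": [-0.07, 0.054, -0.031], "spin": 0, "gripper": 0.022}, {"slide": [-0.092, 0.071, -0.031], "spin": 0, "gripper": 0.022}, {"slide": [-0.114, 0.087, -0.031], "spin": 0, "gripper": 0.022}, {"slide": [-0.134, 0.103, -0.031], "spin": 0, "gripper": 0.022}]'

```text
time_s: 10.6
ee_pos: [0.5014, -0.0996, 0.3698]
eef_rot: [3.141, 0.0, 1.13]
force: [0.8, -0.2, 0.1]
grip_width: 0.026
grip_force: 25.0
```

>>> jog_arm --rows '[{"slide": [-0.02, 0.015, 0], "spin": 0, "gripper": 0.022}, {"slide": [-0.04, 0.031, 0], "spin": 0, "gripper": 0.022}, {"slide": [-0.06, 0.046, 0], "spin": 0, "gripper": 0.022}, {"slide": [-0.077, 0.059, 0], "spin": 0, "gripper": 0.022}, {"slide": [-0.088, 0.067, 0], "spin": 0, "gripper": 0.022}, {"slide": [-0.093, 0.071, 0], "spin": 0, "gripper": 0.022}, {"slide": [-0.093, 0.071, 0], "spin": 0, "gripper": 0.022}]'

```text
time_s: 11.3
ee_pos: [0.5259, -0.2123, 0.3692]
eef_rot: [-3.141, -0.0, 1.13]
force: [-0.8, 0.2, -0.8]
grip_width: 0.0267
grip_force: 25.0
```

```bash
python3 - <<'E'
from h import *
plan((.526,-.212,.288,1.13))
s,Q=cloud("scene")
hsv=cv2.cvtColor(s,cv2.COLOR_RGB2HSV)
m=(hsv[...,1]>130)&(hsv[...,0]<22)&(abs(Q[...,0]-.526)<.04)&(abs(Q[...,1]+.212)<.04)&(Q[...,2]>.03)
q=Q[m]; print(len(q), q.min(0).round(3),q.max(0).round(3), q.mean(0).round(3))
cv2.imwrite("pics/s7.png",cv2.resize(s[130:260,290:430][...,::-1],(700,650))[:600])
E
```

```text
t 11.3 pos [ 0.5259 -0.2123  0.3692] rpy [-3.1415 -0.      1.1301] q [-0.45  0.37  1.51  0.    1.26 -0.01] w 0.0267 gf 25.0 F [-0.8  0.2 -0.8]
(0.526, -0.212, 0.288, 1.13) slide [np.float64(0.0003), np.float64(-0.0001), np.float64(0.0812)] spin 0.0001
139 [ 0.497 -0.232  0.086] [ 0.562 -0.173  0.296] [ 0.527 -0.2    0.179]
```

View pics/s7.png

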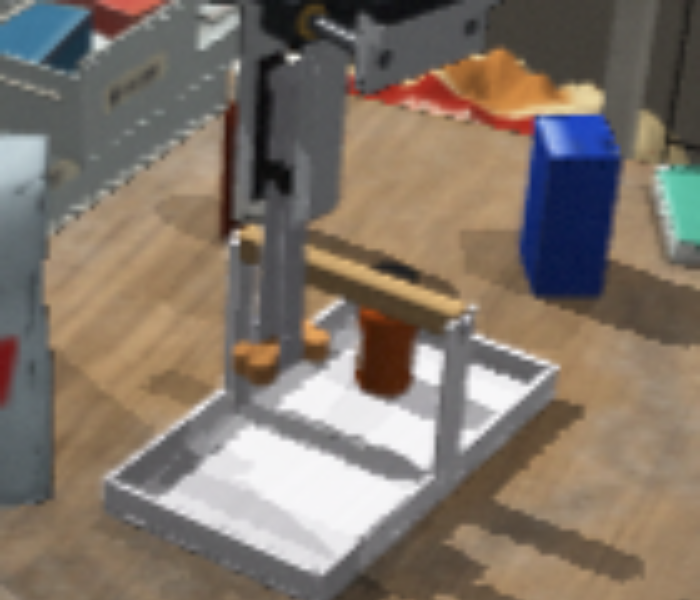

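The bone, still in the tongs at (280,355), hangs over the empty half of the tray at the near side of the handle. The bottle stands at (388,345).

>>> jog_arm --rows '[{"slide": [0, 0, 0.01], "spin": 0, "gripper": 0.022}, {"slide": [0, 0, 0.025], "spin": 0, "gripper": 0.022}, {"slide": [0, 0, 0.042], "spin": 0, "gripper": 0.022}, {"slide": [0, 0, 0.058], "spin": 0, "gripper": 0.022}, {"slide": [0, 0, 0.07], "spin": 0, "gripper": 0.022}, {"slide": [0, 0, 0.077], "spin": 0, "gripper": 0.022}, {"slide": [0, 0, 0.0805], "spin": 0, "gripper": 0.022}, {"slide": [0, 0, 0.0815], "spin": 0, "gripper": 0.022}]'

```text
time_s: 12.15
ee_pos: [0.5261, -0.2118, 0.2876]
eef_rot: [3.142, -0.0, 1.131]
force: [-0.4, -0.1, -1.0]
grip_width: 0.0262
grip_force: 25.0
```

>>> jog_arm --rows '[{"slide": [0, 0, 0], "spin": 0, "gripper": 0.027}, {"slide": [0, 0, 0], "spin": 0, "gripper": 0.028}, {"slide": [0, 0, 0], "spin": 0, "gripper": 0.029}, {"slide": [0, 0, 0], "spin": 0, "gripper": 0.03}, {"slide": [0, 0, 0], "spin": 0, "gripper": 0.0305}, {"slide": [0, 0, 0], "spin": 0, "gripper": 0.0305}]' --squeeze 12

```text
time_s: 12.75
ee_pos: [0.526, -0.2119, 0.2877]
eef_rot: [3.142, -0.0, 1.131]
force: [0.5, -0.0, -0.7]
grip_width: 0.0305
grip_force: 6.0
```

```bash
python3 - <<'E'
from h import *
plan()
s,Q=cloud("scene")
r=finder.find_in("bone","scene"); print([(np.round(x["point"],3),round(x["confidence"],2)) for x in r[:3]])
E
```

```text
t 12.75 pos [ 0.526  -0.2119  0.2877] rpy [ 3.1415 -0.      1.1308] q [-0.45  0.46  1.59  0.    1.09 -0.01] w 0.0305 gf 6.0 F [ 0.5 -0.  -0.7]
[(array([ 0.53 , -0.197,  0.016]), 0.39)]
```

Released with the tongs still held open; lift slowly and check.

>>> jog_arm --rows '[{"slide": [0, 0, -0.004], "spin": 0, "gripper": 0.0305}, {"slide": [0, 0, -0.012], "spin": 0, "gripper": 0.0305}, {"slide": [0, 0, -0.026], "spin": 0, "gripper": 0.0305}, {"slide": [0, 0, -0.043], "spin": 0, "gripper": 0.0305}, {"slide": [0, 0, -0.06], "spin": 0, "gripper": 0.0305}, {"slide": [0, 0, -0.075], "spin": 0, "gripper": 0.0305}, {"slide": [0, 0, -0.086], "spin": 0, "gripper": 0.0305}, {"slide": [0, 0, -0.092], "spin": 0, "gripper": 0.0305}]'

```text
time_s: 13.65
ee_pos: [0.526, -0.2118, 0.3814]
eef_rot: [3.14, -0.0, 1.131]
force: [0.6, -0.4, -0.6]
grip_width: 0.0305
grip_force: 6.0
```

```bash
cat >> h.py <<'E'
def orange(c,r=.05,zmin=.006,zmax=.04,n="scene"):
    s,Q=cloud(n); hsv=cv2.cvtColor(s,cv2.COLOR_RGB2HSV)
    m=(hsv[...,1]>130)&(hsv[...,0]<22)&(abs(Q[...,0]-c[0])<r)&(abs(Q[...,1]-c[1])<r)&(Q[...,2]>zmin)&(Q[...,2]<zmax)
    q=Q[m]; print("orange",len(q),q.min(0).round(3),q.max(0).round(3))
    return s,Q
E
python3 - <<'E'
from h import *
orange((.526,-.212))
plan((.5,-.07,.38,.7),(.4333,.3097,.38,-.105))
E
```

```text
orange 104 [ 0.506 -0.234  0.007] [ 0.54  -0.188  0.018]
t 13.7 pos [ 0.526  -0.2119  0.3816] rpy [3.1394 0.     1.1308] q [-0.45  0.36  1.5  -0.    1.28 -0.01] w 0.0308 gf 6.0 F [0.2 0.2 1.2]
(0.5, -0.07, 0.38, 0.7) slide [np.float64(0.1173), np.float64(-0.084), np.float64(0.0016)] spin 0.4308
(0.4333, 0.3097, 0.38, -0.105) slide [np.float64(0.4324), np.float64(-0.306), np.float64(0.0016)] spin 1.2358
```

>>> jog_arm --rows '[{"slide": [0.005, -0.004, 0], "spin": 0.02, "gripper": 0.0305}, {"slide": [0.017, -0.012, 0], "spin": 0.06, "gripper": 0.0305}, {"slide": [0.036, -0.026, 0], "spin": 0.12, "gripper": 0.0305}, {"slide": [0.06, -0.042, 0], "spin": 0.19, "gripper": 0.0305}, {"slide": [0.085, -0.06, 0], "spin": 0.26, "gripper": 0.0305}, {"slide": [0.11, -0.078, 0], "spin": 0.33, "gripper": 0.0305}, {"slide": [0.135, -0.096, 0], "spin": 0.4, "gripper": 0.0305}, {"slide": [0.16, -0.113, 0], "spin": 0.47, "gripper": 0.0305}]'

```text
time_s: 14.5
ee_pos: [0.4912, -0.0175, 0.3789]
eef_rot: [-3.141, 0.001, 0.657]
force: [0.2, -0.1, -0.7]
grip_width: 0.0306
grip_force: 6.0
```

```bash
python3 - <<'E'
from h import *
plan((.4333,.3097,.38,-.105))
E
```

```text
t 14.5 pos [ 0.4912 -0.0175  0.3789] rpy [-3.1407e+00  9.0000e-04  6.5700e-01] q [-0.11  0.19  1.72  0.    1.23  0.8 ] w 0.0306 gf 6.0 F [ 0.2 -0.1 -0.7]
(0.4333, 0.3097, 0.38, -0.105) slide [np.float64(0.154), np.float64(-0.2944), np.float64(-0.0011)] spin 0.762
```

>>> jog_arm --rows '[{"slide": [0.013, -0.025, 0], "spin": 0.07, "gripper": 0.0305}, {"slide": [0.026, -0.05, 0], "spin": 0.14, "gripper": 0.0305}, {"slide": [0.039, -0.075, 0], "spin": 0.21, "gripper": 0.0305}, {"slide": [0.052, -0.1, 0], "spin": 0.28, "gripper": 0.0305}, {"slide": [0.065, -0.125, 0], "spin": 0.35, "gripper": 0.0305}, {"slide": [0.078, -0.15, 0], "spin": 0.42, "gripper": 0.0305}, {"slide": [0.091, -0.175, 0], "spin": 0.49, "gripper": 0.0305}, {"slide": [0.104, -0.2, 0], "spin": 0.56, "gripper": 0.0305}]'

```text
time_s: 15.3
ee_pos: [0.4505, 0.2041, 0.3789]
eef_rot: [3.141, 0.001, 0.097]
force: [0.1, -0.2, -0.7]
grip_width: 0.0308
grip_force: 6.0
```

```bash
python3 - <<'E'
from h import *
plan((.4333,.3097,.38,-.105))
E
```

```text
t 15.3 pos [0.4505 0.2041 0.3789] rpy [3.1413e+00 1.2000e-03 9.7100e-02] q [0.35 0.2  1.71 0.   1.24 1.82] w 0.0308 gf 6.0 F [ 0.1 -0.2 -0.7]
(0.4333, 0.3097, 0.38, -0.105) slide [np.float64(-0.0069), np.float64(-0.1068), np.float64(-0.0011)] spin 0.2021
```

>>> jog_arm --rows '[{"slide": [-0.001, -0.022, 0], "spin": 0.05, "gripper": 0.0305}, {"slide": [-0.003, -0.044, 0], "spin": 0.1, "gripper": 0.0305}, {"slide": [-0.004, -0.065, 0], "spin": 0.14, "gripper": 0.0305}, {"slide": [-0.005, -0.084, 0], "spin": 0.17, "gripper": 0.0305}, {"slide": [-0.006, -0.098, 0], "spin": 0.19, "gripper": 0.0305}, {"slide": [-0.007, -0.105, 0], "spin": 0.2, "gripper": 0.0305}, {"slide": [-0.007, -0.107, 0], "spin": 0.202, "gripper": 0.0305}, {"slide": [-0.007, -0.107, 0], "spin": 0.202, "gripper": 0.0305}]'

```text
time_s: 16.1
ee_pos: [0.4335, 0.3084, 0.3793]
eef_rot: [3.141, 0.0, -0.101]
force: [0.4, 0.0, -0.0]
grip_width: 0.0307
grip_force: 6.1
```

```bash
python3 - <<'E'
from h import *
plan((.4333,.3097,.38,-.105))
s,Q=cloud("scene")
e=np.array([np.cos(-.105),np.sin(-.105)]); n=np.array([-e[1],e[0]])
b=(abs(Q[...,0]-.4333)<.04)&(abs(Q[...,1]-.3097)<.05)
for a,c in((.056,.068),(.098,.115),(.115,.135),(.135,.155),(.155,.17)):
    q=Q[b&(Q[...,2]>a)&(Q[...,2]<c)][:,:2]-[.4333,.3097]
    print(a,len(q),"x",np.percentile(q@e,[2,50,98]).round(4),"y",np.percentile(q@n,[2,50,98]).round(4))
E
```

```text
t 16.1 pos [0.4335 0.3084 0.3793] rpy [ 3.1412e+00  5.0000e-04 -1.0100e-01] q [ 0.55  0.28  1.6  -0.    1.26  2.22] w 0.0307 gf 6.1 F [ 0.4  0.  -0. ]
(0.4333, 0.3097, 0.38, -0.105) slide [np.float64(-0.0003), np.float64(-0.0013), np.float64(-0.0007)] spin 0.004
0.056 366 x [-0.0194 -0.0029  0.0161] y [-0.0263  0.0032  0.0284]
0.098 102 x [-0.0081 -0.0027  0.0045] y [-0.0162  0.0131  0.0154]
0.115 144 x [-0.0085 -0.0022  0.0051] y [-0.015   0.0117  0.0144]
0.135 144 x [-0.0083 -0.0024  0.0053] y [-0.0129  0.0099  0.0126]
0.155 93 x [-0.0082 -0.0029  0.0049] y [-0.0121 -0.0089  0.011 ]
```

>>> jog_arm --rows '[{"slide": [0, -0.0015, 0.008], "spin": 0.004, "gripper": 0.0305}, {"slide": [0, -0.0015, 0.022], "spin": 0.004, "gripper": 0.0305}, {"slide": [0, -0.0015, 0.04], "spin": 0.004, "gripper": 0.0305}, {"slide": [0, -0.0015, 0.058], "spin": 0.004, "gripper": 0.0305}, {"slide": [0, -0.0015, 0.073], "spin": 0.004, "gripper": 0.0305}, {"slide": [0, -0.0015, 0.085], "spin": 0.004, "gripper": 0.0305}, {"slide": [0, -0.0015, 0.092], "spin": 0.004, "gripper": 0.0305}, {"slide": [0, -0.0015, 0.0935], "spin": 0.004, "gripper": 0.0305}]'

```text
time_s: 16.95
ee_pos: [0.4337, 0.3099, 0.2855]
eef_rot: [3.141, 0.001, -0.105]
force: [0.1, -0.3, 0.1]
grip_width: 0.0304
grip_force: 6.0
```

>>> jog_arm --rows '[{"slide": [0, 0, 0], "spin": 0, "gripper": 0.0305}, {"slide": [0, 0, 0], "spin": 0, "gripper": 0.0305}]'

```text
time_s: 17.15
ee_pos: [0.4338, 0.3101, 0.2867]
eef_rot: [-3.141, -0.001, -0.105]
force: [-0.5, 0.5, -0.5]
grip_width: 0.0307
grip_force: 6.1
```

>>> jog_arm --rows '[{"slide": [0, 0, 0.001], "spin": 0, "gripper": 0.0305}, {"slide": [0, 0, 0.001], "spin": 0, "gripper": 0.0312}, {"slide": [0, 0, 0.001], "spin": 0, "gripper": 0.032}, {"slide": [0, 0, 0.001], "spin": 0, "gripper": 0.035}, {"slide": [0, 0, 0.001], "spin": 0, "gripper": 0.045}, {"slide": [0, 0, 0.001], "spin": 0, "gripper": 0.06}, {"slide": [0, 0, 0.001], "spin": 0, "gripper": 0.06}, {"slide": [0, 0, 0.001], "spin": 0, "gripper": 0.06}]'

```text
time_s: 17.95
ee_pos: [0.4337, 0.31, 0.2852]
eef_rot: [-3.142, -0.0, -0.105]
force: [0.1, 1.2, 0.4]
grip_width: 0.0596
grip_force: 0.0
```

>>> jog_arm --rows '[{"slide": [0, 0, -0.01], "spin": 0, "gripper": 0.06}, {"slide": [0, 0, -0.03], "spin": 0, "gripper": 0.06}, {"slide": [0, 0, -0.06], "spin": 0, "gripper": 0.06}, {"slide": [0, 0, -0.09], "spin": 0, "gripper": 0.06}, {"slide": [0, 0, -0.12], "spin": 0, "gripper": 0.06}, {"slide": [0, 0, -0.13], "spin": 0, "gripper": 0.06}, {"slide": [0, 0, -0.13], "spin": 0, "gripper": 0.06}]'

```text
time_s: 18.65
ee_pos: [0.4336, 0.31, 0.4164]
eef_rot: [-3.14, -0.002, -0.105]
force: [-0.1, -0.5, -0.7]
grip_width: 0.0601
grip_force: 0.0
```

```bash
python3 - <<'E'
from h import *
plan((.47,.0,.42,-.14),(.515,-.273,.42,-.175))
s,Q=cloud("scene")
e=np.array([np.cos(-.105),np.sin(-.105)]); n=np.array([-e[1],e[0]])
b=(abs(Q[...,0]-.4333)<.04)&(abs(Q[...,1]-.3097)<.05)
for a,c in((.056,.068),(.07,.09),(.098,.115),(.115,.135),(.135,.155),(.152,.17)):
    q=Q[b&(Q[...,2]>a)&(Q[...,2]<c)]; z=q[:,2].max(); q=q[:,:2]-[.4333,.3097]
    print(a,len(q),"x",np.percentile(q@e,[2,50,98]).round(4),"y",np.percentile(q@n,[2,50,98]).round(4),z.round(4))
E
```

```text
t 18.65 pos [0.4336 0.31   0.4164] rpy [-3.140e+00 -2.000e-03 -1.052e-01] q [0.55 0.25 1.55 0.   1.33 2.23] w 0.0601 gf 0.0 F [-0.1 -0.5 -0.7]
(0.47, 0.0, 0.42, -0.14) slide [np.float64(0.0687), np.float64(0.3044), np.float64(-0.0036)] spin 0.0348
(0.515, -0.273, 0.42, -0.175) slide [np.float64(0.1422), np.float64(0.5712), np.float64(-0.0036)] spin 0.0698
0.056 365 x [-0.0198 -0.0067  0.0152] y [-0.0259  0.0115  0.0288] 0.068
0.07 108 x [-0.0077 -0.0025  0.0052] y [-0.0093  0.0107  0.0127] 0.09
0.098 184 x [-0.011  -0.0051  0.0083] y [-0.0124  0.0093  0.0162] 0.1149
0.115 114 x [-0.0079 -0.0037  0.0062] y [-0.0056  0.0073  0.0094] 0.1349
0.135 143 x [-0.0101 -0.003   0.0077] y [-0.0054  0.0056  0.0081] 0.155
0.152 85 x [-0.0099 -0.0007  0.0078] y [-0.0054  0.0019  0.0073] 0.157
```

The tongs are upright in the stand, with their top at 157 mm as expected. Now to the tray.

>>> jog_arm --rows '[{"slide": [0.006, 0.024, 0], "spin": 0.01, "gripper": 0.05}, {"slide": [0.017, 0.068, 0], "spin": 0.02, "gripper": 0.05}, {"slide": [0.028, 0.114, 0], "spin": 0.03, "gripper": 0.05}, {"slide": [0.04, 0.16, 0], "spin": 0.03, "gripper": 0.05}, {"slide": [0.051, 0.206, 0], "spin": 0.03, "gripper": 0.05}, {"slide": [0.063, 0.252, 0], "spin": 0.03, "gripper": 0.05}, {"slide": [0.074, 0.298, 0], "spin": 0.04, "gripper": 0.05}, {"slide": [0.085, 0.344, 0], "spin": 0.05, "gripper": 0.05}]'

```text
time_s: 19.5
ee_pos: [0.4819, -0.0429, 0.4136]
eef_rot: [-3.142, 0.002, -0.156]
force: [2.0, 0.7, 0.3]
grip_width: 0.0497
grip_force: 0.0
```

>>> jog_arm --rows '[{"slide": [0.011, 0.044, 0], "spin": 0.01, "gripper": 0.05}, {"slide": [0.022, 0.088, 0], "spin": 0.02, "gripper": 0.05}, {"slide": [0.032, 0.13, 0], "spin": 0.02, "gripper": 0.05}, {"slide": [0.042, 0.168, 0], "spin": 0.02, "gripper": 0.05}, {"slide": [0.05, 0.2, 0], "spin": 0.02, "gripper": 0.05}, {"slide": [0.055, 0.22, 0], "spin": 0.02, "gripper": 0.05}, {"slide": [0.055, 0.222, 0], "spin": 0.02, "gripper": 0.05}, {"slide": [0.055, 0.222, 0], "spin": 0.02, "gripper": 0.05}]'

```text
time_s: 20.3
ee_pos: [0.502, -0.2688, 0.4136]
eef_rot: [-3.141, 0.002, -0.176]
force: [-0.2, 0.9, 0.1]
grip_width: 0.05
grip_force: 0.0
```

```bash
python3 - <<'E'
from h import *
plan((.515,-.273,.33,-.175),(.515,-.273,.282,-.175))
X=orange((.526,-.212))[1]
b=(abs(X[...,0]-.515)<.1)&(abs(X[...,1]+.27)<.06)&(X[...,2]>.102)&(X[...,2]<.118)
q=X[b]; print(len(q),[np.array(k).round(4).tolist() for k in cv2.minAreaRect(q[:,:2].astype(np.float32))])
E
```

```text
t 20.3 pos [ 0.502  -0.2688  0.4136] rpy [-3.1406e+00  2.3000e-03 -1.7580e-01] q [-0.56  0.34  1.45  0.    1.36  1.19] w 0.05 gf 0.0 F [-0.2  0.9  0.1]
(0.515, -0.273, 0.33, -0.175) slide [np.float64(0.0135), np.float64(0.0019), np.float64(0.0836)] spin -0.0008
(0.515, -0.273, 0.282, -0.175) slide [np.float64(0.0135), np.float64(0.0019), np.float64(0.1316)] spin -0.0008
orange 110 [ 0.506 -0.234  0.007] [ 0.541 -0.188  0.017]
241 [[0.5131, -0.2729], [0.0221, 0.137], 78.6931]
```

>>> jog_arm --rows '[{"slide": [0.007, 0.0012, 0.01], "spin": 0.004, "gripper": 0.05}, {"slide": [0.0133, 0.0022, 0.035], "spin": 0.004, "gripper": 0.05}, {"slide": [0.0133, 0.0022, 0.065], "spin": 0.004, "gripper": 0.05}, {"slide": [0.0133, 0.0022, 0.095], "spin": 0.004, "gripper": 0.05}, {"slide": [0.0133, 0.0022, 0.118], "spin": 0.004, "gripper": 0.05}, {"slide": [0.0133, 0.0022, 0.129], "spin": 0.004, "gripper": 0.05}, {"slide": [0.0133, 0.0022, 0.1316], "spin": 0.004, "gripper": 0.05}, {"slide": [0.0133, 0.0022, 0.1316], "spin": 0.004, "gripper": 0.04}]'

```text
time_s: 21.15
ee_pos: [0.5151, -0.2731, 0.284]
eef_rot: [3.141, -0.001, -0.179]
force: [0.1, 0.7, 1.3]
grip_width: 0.045
grip_force: 0.0
```

>>> jog_arm --rows '[{"slide": [0, 0, 0], "spin": 0, "gripper": 0.03}, {"slide": [0, 0, 0], "spin": 0, "gripper": 0.024}, {"slide": [0, 0, 0], "spin": 0, "gripper": 0.02}, {"slide": [0, 0, 0], "spin": 0, "gripper": 0.018}, {"slide": [0, 0, 0], "spin": 0, "gripper": 0.016}, {"slide": [0, 0, 0], "spin": 0, "gripper": 0.014}, {"slide": [0, 0, 0], "spin": 0, "gripper": 0.01}, {"slide": [0, 0, 0], "spin": 0, "gripper": 0.005}]' --squeeze 15

```text
time_s: 21.95
ee_pos: [0.5148, -0.2735, 0.2837]
eef_rot: [3.141, -0.0, -0.179]
force: [-1.1, -2.0, 0.3]
grip_width: 0.014
grip_force: 15.0
```

>>> jog_arm --rows '[{"slide": [0, 0, 0], "spin": 0, "gripper": 0.005}, {"slide": [0, 0, 0], "spin": 0, "gripper": 0.005}, {"slide": [0, 0, 0], "spin": 0, "gripper": 0.005}]' --squeeze 50

```text
time_s: 22.25
ee_pos: [0.5148, -0.2734, 0.2837]
eef_rot: [3.141, -0.0, -0.179]
force: [-0.6, -3.5, 2.0]
grip_width: 0.0136
grip_force: 50.0
```

```bash
python3 - <<'E'
from h import *
plan()
X=orange((.526,-.212))[1]
r=finder.find_in("vial","scene"); print([(np.round(x["point"],3),round(x["confidence"],2)) for x in r[:3]])
E
```

```text
t 22.25 pos [ 0.5148 -0.2734  0.2837] rpy [ 3.1414e+00 -2.0000e-04 -1.7930e-01] q [-0.55  0.49  1.55 -0.    1.1   1.2 ] w 0.0136 gf 50.0 F [-0.6 -3.5  2. ]
orange 109 [ 0.506 -0.235  0.006] [ 0.54  -0.186  0.017]
[(array([ 0.51 , -0.324,  0.03 ]), 0.51)]
```

Gripped (14 mm bar). Gentle lift to about 14 cm.

>>> jog_arm --rows '[{"slide": [0, 0, -0.001], "spin": 0, "gripper": 0.005}, {"slide": [0, 0, -0.003], "spin": 0, "gripper": 0.005}, {"slide": [0, 0, -0.007], "spin": 0, "gripper": 0.005}, {"slide": [0, 0, -0.012], "spin": 0, "gripper": 0.005}, {"slide": [0, 0, -0.019], "spin": 0, "gripper": 0.005}, {"slide": [0, 0, -0.027], "spin": 0, "gripper": 0.005}, {"slide": [0, 0, -0.036], "spin": 0, "gripper": 0.005}, {"slide": [0, 0, -0.046], "spin": 0, "gripper": 0.005}]'

```text
time_s: 23.15
ee_pos: [0.5148, -0.2733, 0.3305]
eef_rot: [3.142, -0.0, -0.179]
force: [-0.3, -1.3, -3.4]
grip_width: 0.0136
grip_force: 50.0
```

>>> jog_arm --rows '[{"slide": [0, 0, -0.011], "spin": 0, "gripper": 0.005}, {"slide": [0, 0, -0.023], "spin": 0, "gripper": 0.005}, {"slide": [0, 0, -0.035], "spin": 0, "gripper": 0.005}, {"slide": [0, 0, -0.047], "spin": 0, "gripper": 0.005}, {"slide": [0, 0, -0.059], "spin": 0, "gripper": 0.005}, {"slide": [0, 0, -0.07], "spin": 0, "gripper": 0.005}, {"slide": [0, 0, -0.079], "spin": 0, "gripper": 0.005}, {"slide": [0, 0, -0.086], "spin": 0, "gripper": 0.005}]'

```text
time_s: 23.95
ee_pos: [0.5148, -0.2733, 0.4164]
eef_rot: [3.141, -0.0, -0.179]
force: [-0.2, -0.5, -3.2]
grip_width: 0.0137
grip_force: 50.0
```

>>> jog_arm --rows '[{"slide": [0, 0, -0.005], "spin": 0, "gripper": 0.005}, {"slide": [0, 0, -0.008], "spin": 0, "gripper": 0.005}, {"slide": [0, 0, -0.01], "spin": 0, "gripper": 0.005}, {"slide": [0, 0, -0.01], "spin": 0, "gripper": 0.005}, {"slide": [0, 0, -0.01], "spin": 0, "gripper": 0.005}, {"slide": [0, 0, -0.01], "spin": 0, "gripper": 0.005}, {"slide": [0, 0, -0.01], "spin": 0, "gripper": 0.005}, {"slide": [0, 0, -0.01], "spin": 0, "gripper": 0.005}]'

```text
time_s: 24.75
ee_pos: [0.5148, -0.2733, 0.4255]
eef_rot: [-3.142, 0.0, -0.179]
force: [0.2, 0.2, -3.2]
grip_width: 0.0135
grip_force: 50.0
```

```bash
python3 - <<'E'
from h import *
plan()
s,Q=orange((.526,-.212),zmin=.14,zmax=.2)
for o in("vial","tongs","round_biscuit","bone"):
    r=finder.find_in(o,"scene"); print(o,[(np.round(x["point"],3),round(x["confidence"],2)) for x in r[:2]])
# tray floor plane
b=(abs(Q[...,0]-.52)<.09)&(abs(Q[...,1]+.25)<.14)&(Q[...,2]>.125)&(Q[...,2]<.155)
q=Q[b]; z0=np.median(q[:,2])
for _ in range(6):
    A=np.c_[q[:,:2]-[.515,-.273],np.ones(len(q))]; k=np.linalg.lstsq(A,q[:,2],rcond=None)[0]; r=q[:,2]-A@k; q=q[abs(r)<max(.003,1.5*r.std())]
print("plane",len(q),k.round(4),"min z",np.nanmin(Q[(abs(Q[...,0]-.515)<.06)&(abs(Q[...,1]+.273)<.1)&(Q[...,2]>.08)][:,2]).round(3))
E
```

```text
t 24.75 pos [ 0.5148 -0.2733  0.4255] rpy [-3.1415e+00  1.0000e-04 -1.7920e-01] q [-0.55  0.36  1.39  0.    1.39  1.2 ] w 0.0135 gf 50.0 F [ 0.2  0.2 -3.2]
orange 124 [ 0.507 -0.23   0.146] [ 0.541 -0.187  0.158]
vial [(array([0.431, 0.316, 0.106]), 0.72), (array([ 0.513, -0.323,  0.174]), 0.57)]
tongs [(array([0.432, 0.318, 0.108]), 0.64)]
round_biscuit [(array([0.496, 0.052, 0.017]), 0.44)]
bone [(array([ 0.525, -0.203,  0.156]), 0.49)]
plane 1668 [-0.0022  0.0041  0.144 ] min z 0.138
```

```bash
python3 -c "
from h import *
print(workorder.hand_in())"
```

```text
the job is handed in; nothing more can be done
None
```

The job is handed in at about 25 s on the robot's clock. The bone biscuit was moved with the tongs into the empty half of the tray, the round one is still in the dish, and the tongs are back upright in their stand. The arm is holding the tray level about 14 cm up, with the bottle standing; I have no verdict back from the judging.

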